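Drive a seized pivot pin out of a sealing-arm clevis with a drift punch

TASK

The pivot pin of the old sealing arm is seized in its clevis: take the drift punch from its wooden stand, feel for the hole in the top of the clevis (it may be clamped well off the middle of its seat) and with the punch press the pin down and wholly out, until its head stands on the floor of the catch tray. Press gently, never with more than about 35 N, and keep the fingers off the bench block and the clevis. Then put the punch back upright in its stand, fully home, leaving the small jar and the clip box near by where they are.

Things in the scene. Friction and masses are not known exactly. Their poses are not given: they have to be found in the camera images.
- block: Fixed grey bench block, base 140 x 100 x 10 mm; origin: centre of its underside, x along the seat, y across, z up. Two cheeks carry a steel clevis, 80 x 58 mm (x, y), bored in its middle, 40 mm high, whose flat top is 101 mm above the block's underside and is the highest part. A blue sawn-off sealing arm sticks out of it to 135-170 mm along +x, its top 13 mm below the clevis's top.
- seat_top (a point): Middle of the seat, at the height of the clevis's top, fixed to the block. The clevis is clamped rigidly up to 18 mm off it along the block's x: its vertical bore lies at y = 0 and at an unknown x from -18 to +18 mm in the block's frame (no pose shows it). Bore: 11 mm wide, 1 mm chamfer, 13 mm square below the top 12 mm; right through the clevis (40 mm).
- pivot_pin (a joint): How far the pin (10 mm thick, 36 mm long, 16 mm head below the clevis) is driven down, m; it goes only down. At 0 its upper end is 4 mm below the clevis's top; starts at 0 to 0.004; at 0.036 it leaves the clevis; at 0.042 (stop) the head stands on the hard tray floor. Seized: takes about 10 N, plus 1.2 N per 10 mm/s, and stays where left.
- punch: Loose drift punch, 128 mm long, about 0.15 kg, upright in the stand. Origin: centre of its flat tip; z up to the handle. Round steel shank 8 mm thick from 0 to 60 mm, collar 25 mm wide from 60 to 66 mm, square black grip 16 x 16 mm (sides along the punch's x and y) from 66 to 122 mm, round head 13 mm wide to 128 mm.
- stand: Fixed wooden stand, 62 x 62 x 75 mm, origin at the centre of its underside. A square vertical well, 13 x 13 mm (2 mm chamfer) and 70 mm deep, opens in the middle of its top. The punch hangs in it with its collar flat on the top, so that its tip is 15 mm above the stand's underside.
- stand_mouth (a point): Centre of the mouth of the stand's well, at the level of the stand's top, 75 mm above its underside.
- sample_jar: Bystander: loose small jar with a dark lid, 60 mm wide, 67 mm high; origin at the centre of its underside.
- clip_box: Bystander: loose grey box with a pale shut lid, 71 x 117 x 52 mm (x, y, z); origin at the centre of its underside.
There are look-alikes about, which are no part of the job. Leave any pink or white look-alike of the punch alone.

How it is judged:
On the way, in this order (a step that is already met when the one before it is completed fails the run):
1. the punch is drawn clear of its stand (tip above the stand's top) (z of punch in the frame of stand_mouth above 0.003 m), for 0.1 s.
2. the punch presses the pin down: 12 mm driven, with the punch in contact (value of joint pivot_pin above 0.012 m and contact force between punch and block above 2 N), for 0.05 s.
3. the pin is wholly out of the clevis and down on the catch tray (driven more than 39 mm) (value of joint pivot_pin above 0.039 m), for 0.2 s.
At the end, for the whole second after the job is handed in: The pin is driven out (pivot_pin above 0.039 m); the punch stands at rest in the stand's well, fully home (tip more than 57 mm below the well's mouth, within 6 mm of its axis) and upright within 0.1 rad (value of joint pivot_pin above 0.039 m and horizontal distance between punch and stand_mouth below 0.006 m and z of punch in the frame of stand_mouth below -0.057 m and angle between punch's own z axis and vertical below 0.1 rad and linear speed of punch below 0.02 m/s); the robot touches nothing.
It fails at once if the punch presses on the clevis, pin or block with more than 35 N (contact force between punch and block above 35 N).
It fails at once if the fingers touch the block, clevis or pin (contact force between the fingers and block above 1 N).
It fails at once if a bystander (small jar or clip box) is moved more than 20 mm (distance of any of sample_jar, clip_box from where it was at the start of the episode above 0.02 m).
It also fails if it takes over 72 s, if anything falls off the work surface, if the arm or the gripper's body presses on something with over 40 N, if the wrist force passes 120 N, or if a joint passes its speed limit or range.

ROBOT

A 6-joint arm with a two-finger parallel gripper is mounted at the origin on a cart in front of the work surface, level with it; the furniture and walls round the work are solid. World frame = base frame: x ahead of the robot, y to its left, z up, the work surface at z = 0. Lengths are in m, angles in rad, forces in N, time in s.
With the tool pointing down it reaches from about 0.4 to 0.925 m from the base axis. Payload 12.5 kg.
Tool frame: the origin (TCP) lies on the mounting face of the last link; the fingertips stand 190 mm ahead of it and the grasp point (between the pads) lies 171 mm ahead of it (bot.tip_reach is the distance from the TCP to the fingertips, in m); z points along the fingers, y is the line along which they close (so a half turn about z gives the same grasp; the last joint's range is limited). The gripper opens to 95 mm and grips with 3 to 60 N. Pads are 20 mm wide; open, the fingers measure 119 mm over their backs; the gripper's body (75 mm by 180 mm) begins 59 mm behind the grasp point.
Start: joints at [-1.42, 0.491, 1.559, -0, 1.092, -0.106], TCP at [0.159, -0.604, 0.405] pointing down, gripper open.
Joint ranges: [-3.1, 3.1], [-0.84, 2.19], [0.05, 2.79], [-1.13, 4.28], [0.06, 2.93], [-2.69, 2.69]. Speed limits (rad/s): [2.22, 2.22, 2.79, 3.14, 3.14, 3.14].

INTERFACE

Orientations are given as [roll, pitch, yaw] about the fixed x, y, z axes, in that order (R = Rz(yaw) Ry(pitch) Rx(roll)).
In Python, from rig import bot gives the robot as it stands.
- The arm moves only by the shell command python3 -m pendant 'ROWS'. ROWS is JSON, a list of rows, each a list of 7 numbers: the turn, a rotation vector about the tool's x, y, z in units of 45 degrees (1.0 is 45 degrees), then the shift along the tool's x, y, z in units of 80 mm (1.0 is 80 mm), then the gripper command: -1 is shut, 1 is fully open, values between are in proportion. In form: [[rx, ry, rz, dx, dy, dz, fingers], ...]. A call has 1 to 5 rows; each row is the pose to reach, as a shift and turn from the pose commanded when the call began, along the tool's axes at that moment; what a row does not reach only later rows make up. A row lasts 1/10 s, in which the tool goes at most 50 mm and 8.59 degrees, less where a joint would pass 70% of its speed; a pose out of reach is approached as far as the arm can. A call with a number of a shift or a turn outside -1 to 1 is refused whole. A call with a gripper value outside its range is refused whole. The fingers move at their own pace and stop on an object; the grip force is fixed at half the most. Time passes only in rows, so rows that repeat a pose let the fingers close. It gives the time, the measured TCP pose, the force, the opening and the grip force at its end, in the units of the state.
- bot.sense(): the state, without advancing time (a new reading comes with each control period).
- bot.camera(name): name is "scene" or "top"; returns the picture (400x640x3 uint8, blue, green, red); there is no depth.
- bot.camera_model(name): a dict with "K" (3x3 intrinsics, pixels), "R" (3x3) and "t" (3): a world point X has camera coordinates R X + t. Camera axes: x right, y down, z forward; pixel columns grow to the right and rows downward; lengths in m; the calibration is good to about 2 mm. A picture is of the moment at which its call begins. camera_model takes no time and is no camera call.
- bot.close_job(): hands the job in; it is judged then, once.
Trained networks look in the newest picture that a camera, given by its name, has taken for a name from the list of things; names that differ only in an ending like _2 or _b are one class to them, and where a whole thing is asked for, a point or a joint stands for the part that bears it (a point fixed in the world has none). Each returns a list of dicts, best first, with "p" (0 to 1); they miss things now and then, are a little off and sometimes report something else, mostly with a low value. They report only what shows in the picture. A call takes as long as a camera call. They do not tell look-alikes from the thing itself.
- bot.outline_of(label, camera): "mask" (400x640 bool, what is visible of it) and "pixel" ([column, row] in pixels, amid what is visible of it).
The state is a dict: "clock": time; "joints": joint angles; "dq": joint speeds; "joint_efforts": joint torques, N m; "tcp_pos": TCP position; "tool_rot": TCP orientation; "ft_force": force on the tool from outside, world axes, zero at the start; "ft_torque": the same for the moment, N m; "gripper_width": finger opening in m; "finger_force": force on a finger pad.
Only numpy, scipy, OpenCV 4.12 (cv2) and the standard library are available. Lean on these libraries where they do the work, as an engineer would, in place of code of your own. Each camera call takes 0.05 s, during which the arm holds its last target. There are 200 camera calls.

## Working session

There is one attempt and no reset: what is moved stays moved. The work goes in short steps, Python scripts to look and compute and a shell command to move; the robot and the scene stay as the last step left them, time stands still between calls to the robot, and variables do not carry over. Pictures are saved under pics/ and viewed, at most 10 in all, crops included, and the job is handed in when it is done.

```bash
mkdir -p pics; ls; python3 - <<'E'
from rig import bot
import cv2,numpy as np
for c in("scene","top"):
    im=bot.camera(c); cv2.imwrite(f"pics/{c}0.png",im)
    m=bot.camera_model(c); print(c,np.round(m["K"],1).tolist(),np.round(m["R"],4).tolist(),np.round(m["t"],4).tolist())
    for l in("block","punch","stand","sample_jar","clip_box"):
        for d in bot.outline_of(l,c)[:4]:
            ys,xs=np.nonzero(d["mask"]); print(c,l,round(d["p"],2),np.round(d["pixel"]),xs.min(),xs.max(),ys.min(),ys.max(),len(xs))
print(bot.sense())
E
```

```text
pics
scene [[484.0, 0.0, 315.3], [0.0, 484.0, 210.7], [0.0, 0.0, 1.0]] [[-0.9008, -0.434, 0.0108], [-0.2552, 0.5091, -0.822], [0.3513, -0.7433, -0.5694]] [0.4944, 0.201, 1.0095]
scene block 0.76 [304. 255.] 237 342 226 291 4042
scene punch 0.66 [372. 153.] 368 377 141 165 196
scene punch 0.62 [381. 184.] 379 388 166 207 260
scene punch 0.6 [341. 169.] 338 346 155 195 223
scene stand 0.84 [368. 175.] 356 385 157 193 723
scene sample_jar 0.71 [295. 328.] 279 311 306 352 1286
scene clip_box 0.71 [308. 177.] 288 325 161 198 1019
top [[363.0, 0.0, 319.4], [0.0, 363.0, 199.5], [0.0, 0.0, 1.0]] [[0.0229, -0.9992, 0.0327], [-0.9873, -0.0277, -0.1564], [0.1571, -0.0287, -0.9872]] [0.0014, 0.5615, 0.8785]
top block 0.91 [272. 215.] 252 298 154 250 2538
top punch 0.71 [428. 256.] 417 435 250 260 148
top punch 0.71 [407. 199.] 398 415 192 203 141
top punch 0.56 [398. 248.] 396 410 242 251 107
top stand 0.82 [433. 225.] 419 453 209 234 646
top sample_jar 0.7 [193. 246.] 181 212 231 256 640
top clip_box 0.8 [400. 161.] 377 424 146 175 1286
{'clock': 0.6, 'joints': array([-1.41959027e+00,  4.90873804e-01,  1.55891926e+00, -2.40567233e-06,
        1.09169128e+00, -1.05562400e-01]), 'dq': array([ 0.00069927,  0.00116678,  0.00122984,  0.00079659, -0.00053596,
        0.00150497]), 'joint_efforts': array([-1.02262689e-03, -6.12210846e+01, -2.58359849e+01,  6.93220133e-02,
        4.45118244e-02, -1.27362944e-05]), 'tcp_pos': array([ 0.15876559, -0.60448744,  0.40477058]), 'tool_rot': array([3.14148518e+00, 1.35347682e-05, 2.56769562e-01]), 'ft_force': array([-1.11363976,  0.11900166,  0.28942239]), 'ft_torque': array([-0.03363222, -0.01342644, -0.01041142]), 'finger_force': 0.0, 'gripper_width': 0.09519767703185784}
```

```bash
python3 - <<'E'
import cv2
a=cv2.imread("pics/scene0.png")[120:370,220:460]; b=cv2.imread("pics/top0.png")[130:280,160:480]
cv2.imwrite("pics/sc.png",cv2.resize(a,None,fx=2.4,fy=2.4,interpolation=2)); cv2.imwrite("pics/tc.png",cv2.resize(b,None,fx=2.5,fy=2.5,interpolation=2))
E
```

```text
(no output)
```

View pics/sc.png

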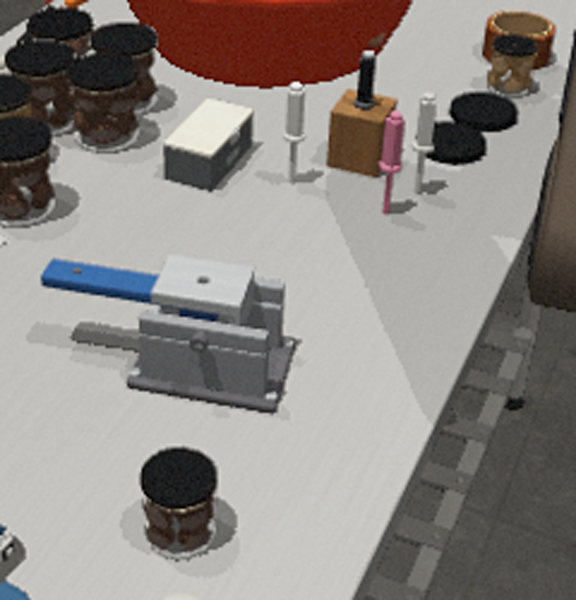

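View pics/tc.png

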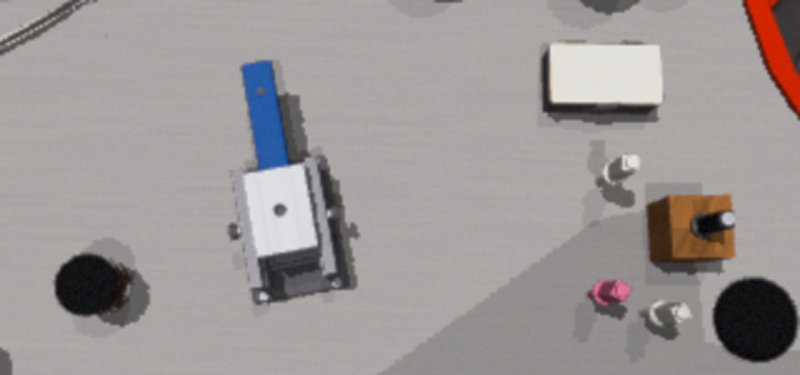

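The scene shows the black-gripped punch in the stand, with its head at about (373,142) in the scene picture and (451,217) in the top one. The clevis hole is visible at (304.6,236.7) and (272,214). The white and pink look-alikes stand beside the stand.

```bash
cat > h.py <<'E'
from rig import bot
import cv2,numpy as np
M={c:bot.camera_model(c) for c in("scene","top")}
def ray(c,u,v):
    m=M[c];R=np.array(m["R"]);t=np.array(m["t"]);d=R.T@np.linalg.solve(m["K"],[u,v,1]);return -R.T@t,d
def atz(c,p,z):
    o,d=ray(c,*p);return o+d*(z-o[2])/d[2]
def tri(ps,pt):
    A=[];b=[]
    for c,p in(("scene",ps),("top",pt)):
        o,d=ray(c,*p);d=d/np.linalg.norm(d);P=np.eye(3)-np.outer(d,d);A.append(P);b.append(P@o)
    return np.linalg.lstsq(np.vstack(A),np.hstack(b),rcond=None)[0]
E
python3 - <<'E'
from h import *
S=lambda x,y:(220+x/2.4-.3,120+y/2.4-.3)
T=lambda x,y:(160+x/2.5-.3,130+y/2.5-.3)
np.set_printoptions(precision=4,suppress=True)
print("hole",tri(S(203,280),T(280,210)),atz("scene",S(203,280),.101),atz("top",T(280,210),.101))
print("head",tri(S(367,53),T(727,218)),atz("scene",S(367,53),.143),atz("top",T(727,218),.143))
print("pink",tri(S(393,115),T(617,291)),"w1",tri(S(428,98),T(682,312)),"w2",tri(S(296,86),T(631,160)))
print("stand top corners top",[atz("top",T(*p),.075) for p in((678,197),(733,195),(734,258),(681,260))])
print("stand corners scene",[atz("scene",S(*p),.075) for p in((346,92),(398,98),(381,138),(329,131))])
print("collar scene",atz("scene",S(365,101),.078),"top",atz("top",T(703,226),.08))
print("clevis corners top",[atz("top",T(*p),.101) for p in((244,174),(303,165),(319,246),(259,254))])
print("clevis corners scene",[atz("scene",S(*p),.101) for p in((166,256),(255,263),(242,319),(152,298))])
print("arm end",[atz("top",T(*p),.088) for p in((243,66),(271,61))])
E
```

```text
hole [0.5149 0.1291 0.098 ] [0.5123 0.1325 0.101 ] [0.5153 0.1291 0.101 ]
head [ 0.5137 -0.2825  0.1391] [ 0.5106 -0.2752  0.143 ] [ 0.5139 -0.2807  0.143 ]
pink [ 0.4462 -0.1834  0.1259] w1 [ 0.4278 -0.245   0.1207] w2 [ 0.5667 -0.1996  0.1238]
stand top corners top [array([ 0.5417, -0.2594,  0.075 ]), array([ 0.5452, -0.3145,  0.075 ]), array([ 0.4829, -0.3133,  0.075 ]), array([ 0.4796, -0.2608,  0.075 ])]
stand corners scene [array([ 0.5398, -0.298 ,  0.075 ]), array([ 0.4797, -0.3119,  0.075 ]), array([ 0.4666, -0.2156,  0.075 ]), array([ 0.524 , -0.2038,  0.075 ])]
collar scene [ 0.5103 -0.2822  0.078 ] top [ 0.513  -0.2817  0.08  ]
clevis corners top [array([0.5487, 0.1646, 0.101 ]), array([0.5589, 0.1092, 0.101 ]), array([0.4823, 0.0912, 0.101 ]), array([0.4734, 0.1469, 0.101 ])]
clevis corners scene [array([0.5587, 0.1156, 0.101 ]), array([0.4814, 0.0889, 0.101 ]), array([0.4582, 0.166 , 0.101 ]), array([0.5405, 0.1751, 0.101 ])]
arm end [array([0.6578, 0.1727, 0.088 ]), array([0.6637, 0.1456, 0.088 ])]
```

```bash
python3 - <<'E'
import cv2,numpy as np
a=cv2.imread("pics/scene0.png")[135:195,345:395]; b=cv2.imread("pics/top0.png")[200:240,415:460]
a=cv2.resize(a,(500,600),interpolation=2);b=cv2.resize(b,(290,258),interpolation=2)
o=np.zeros((600,800,3),np.uint8);o[:,:500]=a;o[:258,505:795]=b
o=np.clip(o.astype(float)*1.6+20,0,255).astype(np.uint8)
cv2.imwrite("pics/z.png",o)
E
```

```text
(no output)
```

View pics/z.png

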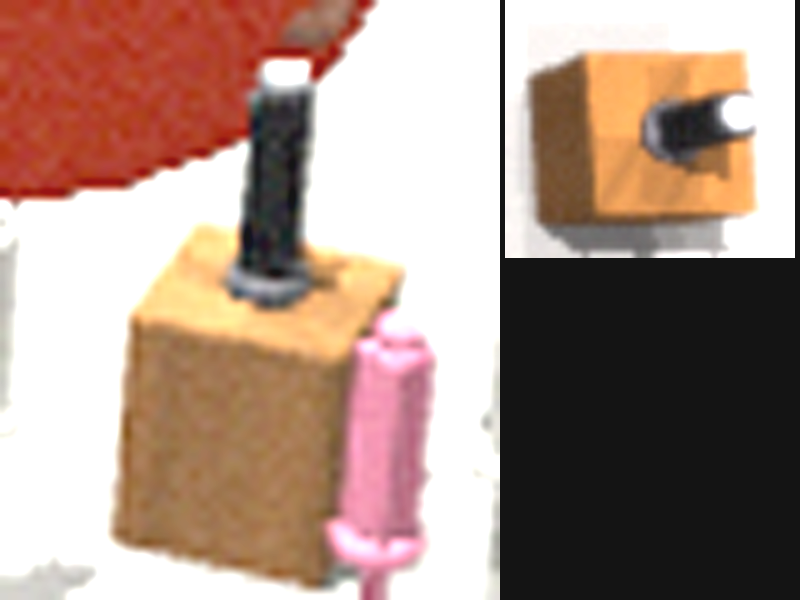

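The stand is roughly axis-aligned and so is the grip. I'll turn the tool to yaw 0 and go above the punch.

```bash
python3 -m pendant '[[0,0,0.327,0,0,0,1],[0,0,0.327,0,0,0,1]]'
for i in 1 2 3 4; do python3 -m pendant '[[0,0,0,0.44,-0.4,0,1],[0,0,0,0.88,-0.8,0,1],[0,0,0,0.88,-0.8,0,1]]' >/dev/null; done
python3 -m pendant '[[0,0,0,0.44,-0.4,0,1],[0,0,0,0.88,-0.8,0,1],[0,0,0,0.88,-0.8,0,1],[0,0,0,0.88,-0.8,0,1]]'
```

```text
clock: 0.8
tcp_pos: [0.1588, -0.6045, 0.4048]
tool_rot: [3.141, -0.0, -0.006]
ft_force: [0.3, 0.1, -1.2]
gripper_width: 0.0951
finger_force: 0.0
clock: 2.4
tcp_pos: [0.5107, -0.285, 0.4045]
tool_rot: [3.141, 0.0, 0.001]
ft_force: [-0.5, -0.2, -0.8]
gripper_width: 0.0948
finger_force: 0.0
```

```bash
python3 -m pendant '[[0,0,0,0.034,-0.04,0.4,1],[0,0,0,0.034,-0.04,0.8,1],[0,0,0,0.034,-0.04,0.8,1]]'
python3 -m pendant '[[0,0,0,0,0,0.4,1],[0,0,0,0,0,0.75,1],[0,0,0,0,0,0.75,1]]'
python3 - <<'E'
from h import *
a=bot.camera("scene");b=bot.camera("top")
o=np.zeros((600,800,3),np.uint8);o[:,:400]=cv2.resize(a[110:200,340:400],(400,600));o[:300,400:]=cv2.resize(b[190:250,400:480],(400,300))
cv2.imwrite("pics/g1.png",o)
E
```

```text
clock: 2.7
tcp_pos: [0.512, -0.2827, 0.3376]
tool_rot: [-3.138, 0.005, -0.002]
ft_force: [-0.8, -0.1, 0.1]
gripper_width: 0.0952
finger_force: 0.0
clock: 3.0
tcp_pos: [0.5126, -0.2824, 0.2793]
tool_rot: [-3.14, 0.003, -0.001]
ft_force: [-0.1, 0.6, -0.4]
gripper_width: 0.0951
finger_force: 0.0
```

View pics/g1.png

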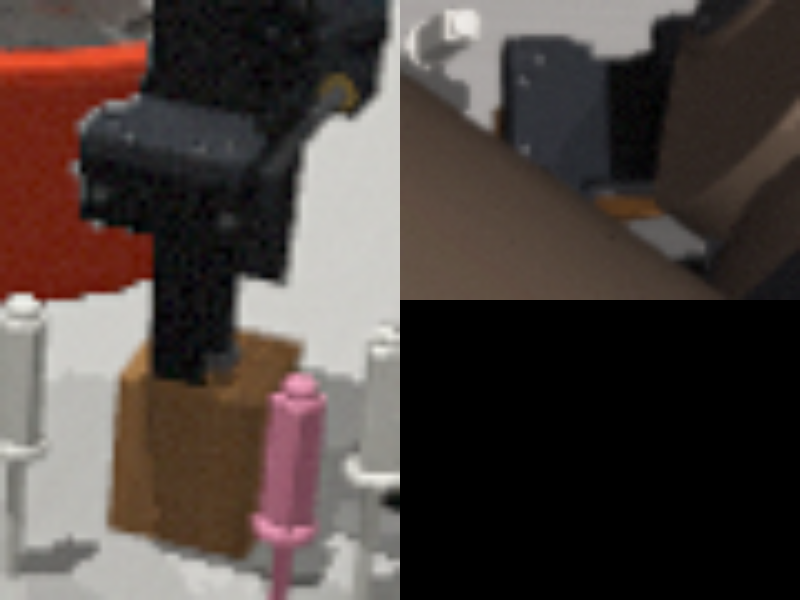

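The gripper is over the punch with the neighbouring look-alikes clear. Closing now.

```bash
python3 -m pendant '[[0,0,0,0,0,0,-1],[0,0,0,0,0,0,-1],[0,0,0,0,0,0,-1],[0,0,0,0,0,0,-1],[0,0,0,0,0,0,-1]]'
python3 -m pendant '[[0,0,0,0,0,0,-1],[0,0,0,0,0,0,-1],[0,0,0,0,0,0,-1],[0,0,0,0,0,0,-1],[0,0,0,0,0,0,-1]]'
```

```text
clock: 3.6
tcp_pos: [0.5135, -0.2812, 0.281]
tool_rot: [3.141, -0.0, 0.0]
ft_force: [1.0, 0.5, -0.4]
gripper_width: 0.0602
finger_force: 0.0
clock: 4.1
tcp_pos: [0.5135, -0.2813, 0.2807]
tool_rot: [3.142, 0.0, -0.0]
ft_force: [-0.2, -0.0, -0.0]
gripper_width: 0.0203
finger_force: 0.0
```

```bash
python3 -m pendant '[[0,0,0,0,0,0,-1],[0,0,0,0,0,0,-1],[0,0,0,0,0,0,-1],[0,0,0,0,0,0,-1],[0,0,0,0,0,0,-1]]'
python3 -m pendant '[[0,0,0,0,0,-0.1,-1],[0,0,0,0,0,-0.3,-1],[0,0,0,0,0,-0.6,-1],[0,0,0,0,0,-0.9,-1],[0,0,0,0,0,-0.9,-1]]'
```

```text
clock: 4.6
tcp_pos: [0.5135, -0.2813, 0.2807]
tool_rot: [3.142, -0.0, -0.0]
ft_force: [1.3, 0.9, 0.0]
gripper_width: 0.016
finger_force: 30.0
clock: 5.1
tcp_pos: [0.5137, -0.2815, 0.3559]
tool_rot: [3.138, -0.004, 0.0]
ft_force: [0.4, 0.1, -1.7]
gripper_width: 0.0159
finger_force: 30.0
```

```bash
python3 -m pendant '[[0,0,0,0,-0.2,-0.6,-1],[0,0,0,0,-0.5,-0.6,-1],[0,0,0,0,-0.95,-0.6,-1],[0,0,0,0,-0.95,-0.6,-1]]'
for i in 1 2 3; do python3 -m pendant '[[0,0,0,0,-0.5,0,-1],[0,0,0,0,-0.95,0,-1],[0,0,0,0,-0.95,0,-1]]'>/dev/null; done
python3 -m pendant '[[0,0,0,0,-0.5,0,-1],[0,0,0,0,-0.9,0,-1],[0,0,0,0,-0.9,0,-1],[0,0,0,0,-0.9,0,-1],[0,0,0,0,-0.9,0,-1]]'
python3 - <<'E'
from h import *
a=bot.camera("scene");b=bot.camera("top");print(bot.sense()["tcp_pos"])
cv2.imwrite("pics/s2.png",a);cv2.imwrite("pics/t2.png",b)
o=np.zeros((600,800,3),np.uint8);o[:,:400]=cv2.resize(a[170:290,260:340],(400,600),interpolation=2);o[:300,400:]=cv2.resize(b[180:240,230:310],(400,300))
cv2.imwrite("pics/g2.png",o)
E
```

```text
clock: 5.5
tcp_pos: [0.513, -0.2024, 0.4002]
tool_rot: [-3.14, 0.001, 0.002]
ft_force: [-0.5, -0.1, -0.9]
gripper_width: 0.0158
finger_force: 30.0
clock: 6.9
tcp_pos: [0.5138, 0.0934, 0.4004]
tool_rot: [3.141, 0.0, -0.001]
ft_force: [0.0, -0.2, -1.5]
gripper_width: 0.016
finger_force: 30.0
[0.51373145 0.09350637 0.40056668]
```

View pics/g2.png

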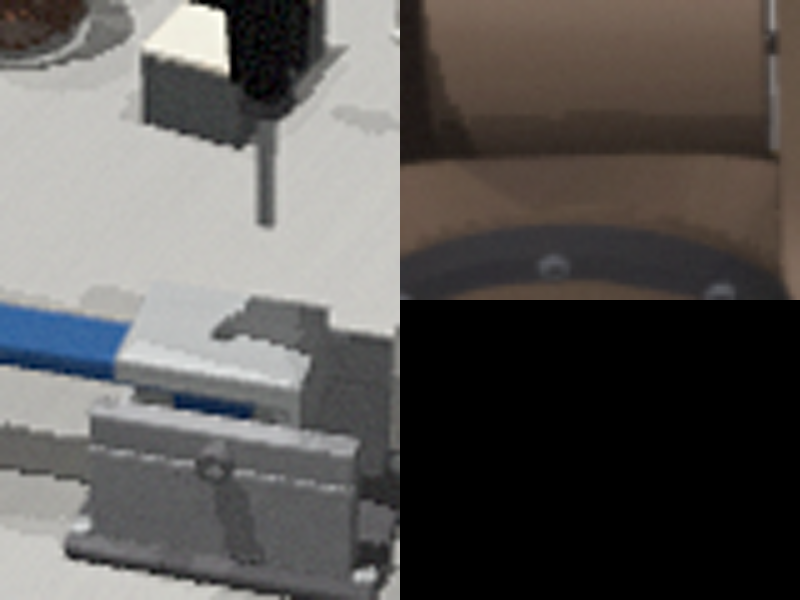

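The tip is at about (313,215) in the scene picture, over the near edge of the clevis, and the hole is now in shadow. I'll servo in the scene camera so that camera bias cancels.

```bash
python3 - <<'E'
from h import *
np.set_printoptions(precision=4,suppress=True)
a=cv2.imread("pics/s2.png");g=cv2.cvtColor(a,6).astype(int)
print(g[196:220,305:322])
for p in((312.6,214.3),(312.6,214.9)): print(atz("scene",p,.1345))
b=cv2.imread("pics/scene0.png");print(cv2.cvtColor(b,6)[230:243,296:314])
E
```

```text
[[ 64  65  64  56  49  58  76  86  89 102 154 191 185 185 193 197 195]
 [ 66  66  54  57  63  90  92  87  90 101 153 189 195 196 194 195 195]
 [ 80  56  54  54  76 103  92  89  88  96 156 198 196 196 194 197 196]
 [174 139  53 103 183 177 125  83  89  97 156 199 197 194 196 194 196]
 [196 182 174 179 193 184 131  81  90  98 159 199 196 197 195 196 195]
 [197 197 198 196 192 181 129  82  94 115 179 199 197 197 196 196 196]
 [196 199 200 198 199 191 134  83  89 113 185 200 197 196 195 197 199]
 [196 196 198 199 198 193 139  85  86 117 182 200 197 194 198 198 198]
 [197 197 198 198 198 193 139  82  86 119 183 199 195 195 198 197 197]
 [198 199 196 196 198 194 137  80  85 114 182 197 196 198 196 198 197]
 [196 197 195 195 198 196 141  83  90 116 182 199 198 198 194 195 196]
 [197 197 197 196 198 195 140  86  84 113 183 201 196 195 196 198 196]
 [198 197 197 197 199 196 137  83  86 113 180 201 197 197 198 195 196]
 [197 198 198 198 199 195 142  81  89 115 185 200 199 197 198 197 196]
 [198 196 198 199 199 194 138  85  87 113 182 199 197 197 196 196 195]
 [199 198 199 197 198 192 139  84  
[... 926 characters left out ...]
205 203 202 201 201 202]
 [206 207 204 206 205 207 206 203 202 204 205 206 204 203 204 205 204 204]
 [204 206 205 205 203 206 192 157 153 159 177 204 206 206 204 204 203 205]
 [203 206 205 206 207 204 153  99 107 108 131 176 208 207 206 208 206 204]
 [204 203 203 204 206 199 140  81  93  85 121 180 206 206 206 206 205 207]
 [205 205 205 203 204 205 197 193 174 179 197 202 203 203 204 204 203 208]
 [203 203 204 201 206 206 205 207 201 204 206 205 204 203 202 202 201 201]
 [202 203 202 203 202 200 202 204 204 203 206 204 204 205 202 204 203 202]
 [204 203 204 204 202 204 203 202 201 201 201 202 200 201 202 203 204 203]
 [205 204 203 205 203 204 205 204 205 202 202 203 202 202 201 201 201 201]]
```

```bash
python3 -m pendant '[[0,0,0,0.015,-0.23,0,-1],[0,0,0,0.015,-0.463,0.15,-1],[0,0,0,0.015,-0.463,0.306,-1],[0,0,0,0.015,-0.463,0.306,-1],[0,0,0,0.015,-0.463,0.306,-1]]'
python3 - <<'E'
from h import *
np.set_printoptions(precision=4,suppress=True)
a=bot.camera("scene");s=bot.sense();print(s["tcp_pos"]);g=cv2.cvtColor(a,6).astype(int)
cv2.imwrite("pics/s3.png",a)
print(g[222:242,294:316])
m=M["scene"]
for X in([.5128,.1309,.1],[.5128,.1309,s["tcp_pos"][2]-.266]):
    q=m["K"]@(m["R"]@np.array(X)+m["t"]);print(q[:2]/q[2])
E
```

```text
clock: 7.5
tcp_pos: [0.5149, 0.1309, 0.3761]
tool_rot: [3.141, 0.001, -0.001]
ft_force: [-0.4, -0.3, -1.6]
gripper_width: 0.0157
finger_force: 30.0
[0.5149 0.131  0.3765]
[[200 198 198 198 200 203 199 204 198 111  88  86 130 206 201 198 201 200
  202 201 202 201]
 [198 198 200 199 200 201 200 203 197 112  84  88 131 206 202 200 201 201
  202 202 201 200]
 [199 199 201 202 201 201 199 202 196 112  89  87 129 206 200 201 201 201
  201 202 200 199]
 [199 200 201 202 202 201 199 204 197 112  84  86 133 206 200 201 201 200
  201 200 202 200]
 [195 198 199 199 201 202 199 202 196 117  88  89 133 209 201 201 202 201
  200 201 200 200]
 [192 195 195 192 194 196 194 200 195 115  88  87 135 211 205 203 202 203
  201 202 201 202]
 [194 194 193 194 194 193 194 196 189 111  89  91 109 169 179 193 195 207
  206 206 204 204]
 [193 193 193 193 193 194 192 197 190 108  88  90  91 120 127 137 138 147
  161 164 178 193]
 [191 192 192 192 192 192 194 195 188 109  87  93  91 108 106 109 105 106
  112 116 124 132]
 [194 193 192 191 190 192 191 192 187  95  92  92  94 113 108 108 107 111
  107 109 106 105]
[... 271 characters left out ...]
109 108]
 [195 193 194 194 195 193 194 193 181 149 132  95 110 109 111 107 115 111
  109 108 109 112]
 [191 192 194 193 193 192 197 190 143  97 104  92  96 100  99 113 110 111
  109 114 110 111]
 [193 192 193 192 192 194 196 192  97  91 101  82  96  90  83 100 112 118
  107  96  94  94]
 [193 195 194 193 196 195 191 137 103 104  97  97 104  89  87  92  92  95
   96  84  88  91]
 [190 190 191 193 195 193 133 104 111 106 108 105 110 100  87  94  90  87
   88  88  88  88]
 [190 191 194 188 138 134 106 108 107 110 108 111 109 110  86  88  93  86
   88  86  87  92]
 [196 193 189 133 102 108 110 104 107 105 105 109 105 109 103  85  89  88
   89  92  86  93]]
[304.4138 236.268 ]
[304.4041 232.3732]
```

The tip pixel (304.4,232.3) matches the target (304.4,232.4). Lowering gently to feel for the hole.

```bash
python3 -m pendant '[[0,0,0,0,0,0.04,-1],[0,0,0,0,0,0.075,-1],[0,0,0,0,0,0.1,-1],[0,0,0,0,0,0.1,-1]]'
python3 -m pendant '[[0,0,0,0,0,0.0125,-1],[0,0,0,0,0,0.025,-1],[0,0,0,0,0,0.0375,-1],[0,0,0,0,0,0.0375,-1]]'
```

```text
clock: 7.95
tcp_pos: [0.5147, 0.1316, 0.368]
tool_rot: [3.141, 0.0, -0.0]
ft_force: [-0.3, 0.2, -1.5]
gripper_width: 0.0159
finger_force: 30.0
clock: 8.35
tcp_pos: [0.5147, 0.1317, 0.3651]
tool_rot: [3.141, 0.0, 0.0]
ft_force: [0.7, -0.3, -1.7]
gripper_width: 0.0157
finger_force: 30.0
```

```bash
python3 -m pendant '[[0,0,0,0,0,0.0125,-1],[0,0,0,0,0,0.0125,-1]]'
```

```text
clock: 8.55
tcp_pos: [0.5147, 0.1317, 0.3642]
tool_rot: [3.141, 0.0, -0.0]
ft_force: [-0.4, -0.3, -1.5]
gripper_width: 0.016
finger_force: 30.0
```

```bash
for i in 1 2 3; do python3 -m pendant '[[0,0,0,0,0,0.0125,-1],[0,0,0,0,0,0.025,-1]]' | grep -E 'tcp|ft'; done
```

```text
tcp_pos: [0.5147, 0.1317, 0.3622]
ft_force: [0.2, -0.3, -2.7]
tcp_pos: [0.5147, 0.1317, 0.3601]
ft_force: [0.4, -0.1, -3.1]
tcp_pos: [0.5148, 0.1317, 0.3588]
ft_force: [-1.6, -1.3, 8.1]
```

```bash
for i in 1 2; do python3 -m pendant '[[0,0,0,0,0,0.0125,-1],[0,0,0,0,0,0.025,-1],[0,0,0,0,0,0.0375,-1],[0,0,0,0,0,0.05,-1]]' | grep -E 'tcp|ft|rot|wid'; done
```

```text
tcp_pos: [0.5147, 0.1317, 0.3551]
tool_rot: [-3.142, -0.001, 0.0]
ft_force: [-2.2, -0.4, 8.0]
gripper_width: 0.0158
tcp_pos: [0.5147, 0.1317, 0.3511]
tool_rot: [-3.142, -0.001, 0.0]
ft_force: [-2.4, 0.6, 9.0]
gripper_width: 0.0161
```

```bash
for i in 1 2 3 4 5; do python3 -m pendant '[[0,0,0,0,0,0.0125,-1],[0,0,0,0,0,0.025,-1],[0,0,0,0,0,0.0375,-1],[0,0,0,0,0,0.05,-1],[0,0,0,0,0,0.0625,-1]]' | grep -E 'tcp|ft'; done
```

```text
tcp_pos: [0.5147, 0.1318, 0.3461]
ft_force: [-2.2, -0.7, 9.0]
tcp_pos: [0.5147, 0.1317, 0.341]
ft_force: [-3.0, -0.3, 8.6]
tcp_pos: [0.5147, 0.1317, 0.3361]
ft_force: [-1.9, -1.4, 9.6]
tcp_pos: [0.5147, 0.1317, 0.3311]
ft_force: [-1.8, -0.1, 8.5]
tcp_pos: [0.5147, 0.1317, 0.326]
ft_force: [-2.4, -0.0, 8.6]
```

Nearing the stop, so half-millimetre steps and watching the force.

```bash
for i in 1 2 3; do python3 -m pendant '[[0,0,0,0,0,0.00625,-1],[0,0,0,0,0,0.0125,-1]]' | grep -E 'tcp|ft'; done
```

```text
tcp_pos: [0.5147, 0.1317, 0.325]
ft_force: [-1.5, -0.8, 8.6]
tcp_pos: [0.5147, 0.1317, 0.324]
ft_force: [-2.9, -0.2, 8.3]
tcp_pos: [0.5147, 0.1317, 0.323]
ft_force: [-2.1, -0.4, 7.9]
```

```bash
python3 -m pendant '[[0,0,0,0,0,0.00625,-1],[0,0,0,0,0,0.0125,-1]]' | grep -E 'tcp|ft'
```

```text
tcp_pos: [0.5147, 0.1317, 0.322]
ft_force: [-2.4, 0.1, 7.7]
```

```bash
python3 -m pendant '[[0,0,0,0,0,0.004,-1],[0,0,0,0,0,0.004,-1]]' | grep -E 'tcp|ft';python3 -m pendant '[[0,0,0,0,0,0.004,-1],[0,0,0,0,0,0.004,-1]]' | grep -E 'tcp|ft'; python3 -m pendant '[[0,0,0,0,0,0.004,-1],[0,0,0,0,0,0.004,-1]]' | grep -E 'tcp|ft'
```

```text
tcp_pos: [0.5147, 0.1317, 0.3216]
ft_force: [-2.1, -0.9, 7.4]
tcp_pos: [0.5147, 0.1317, 0.3213]
ft_force: [-1.9, -0.4, 8.7]
tcp_pos: [0.5147, 0.1317, 0.321]
ft_force: [-3.1, 0.1, 8.0]
```

```bash
python3 -m pendant '[[0,0,0,0,0,0.004,-1],[0,0,0,0,0,0.004,-1]]' | grep -E 'tcp|ft';python3 -m pendant '[[0,0,0,0,0,0.004,-1],[0,0,0,0,0,0.004,-1]]' | grep -E 'tcp|ft'
```

```text
tcp_pos: [0.5147, 0.1317, 0.3207]
ft_force: [-3.2, -0.2, 7.9]
tcp_pos: [0.5147, 0.1317, 0.3205]
ft_force: [-2.6, -0.3, 9.3]
```

```bash
python3 -m pendant '[[0,0,0,0,0,0.004,-1],[0,0,0,0,0,0.004,-1]]' | grep -E 'tcp|ft'
```

```text
tcp_pos: [0.5147, 0.1318, 0.3204]
ft_force: [-4.1, -1.3, 11.7]
```

```bash
python3 -m pendant '[[0,0,0,0,0,0.004,-1],[0,0,0,0,0,0.004,-1]]' | grep -E 'tcp|ft'
```

```text
tcp_pos: [0.5147, 0.1317, 0.3204]
ft_force: [-3.7, -1.0, 15.2]
```

The force climbs while the position holds, so the head is on the tray floor, 42 mm down as expected. Withdrawing.

```bash
python3 -m pendant '[[0,0,0,0,0,-0.02,-1],[0,0,0,0,0,-0.2,-1],[0,0,0,0,0,-0.6,-1],[0,0,0,0,0,-1,-1],[0,0,0,0,0,-1,-1]]' | grep -E 'tcp|ft'
python3 -m pendant '[[0,0,0,0,0.2,-0.1,-1],[0,0,0,-0.004,0.6,-0.1,-1],[0,0,0,-0.004,1,-0.1,-1],[0,0,0,-0.004,1,-0.1,-1]]' | grep -E 'tcp|ft'
for i in 1 2 3; do python3 -m pendant '[[0,0,0,0,0.5,0,-1],[0,0,0,-0.004,1,0,-1],[0,0,0,-0.004,1,0,-1]]' >/dev/null; done
python3 -m pendant '[[0,0,0,0,0.5,0,-1],[0,0,0,0,0.9,0,-1],[0,0,0,0,0.9,0,-1],[0,0,0,0,0.9,0,-1],[0,0,0,0,0.9,0,-1]]'
python3 - <<'E'
from h import *
a=bot.camera("scene");print(bot.sense()["tcp_pos"])
cv2.imwrite("pics/s4.png",a)
o=np.zeros((600,800,3),np.uint8);o[:,:400]=cv2.resize(a[80:200,325:405],(400,600),interpolation=2);o[:,400:]=cv2.resize(a[190:310,260:340],(400,600),interpolation=2)
cv2.imwrite("pics/g4.png",o)
E
```

```text
tcp_pos: [0.515, 0.1318, 0.4025]
ft_force: [1.3, 1.0, -1.9]
tcp_pos: [0.5143, 0.0493, 0.4061]
ft_force: [-0.3, 0.2, -2.1]
clock: 16.95
tcp_pos: [0.5136, -0.2589, 0.4066]
tool_rot: [-3.141, 0.001, 0.001]
ft_force: [0.1, -0.5, -2.0]
gripper_width: 0.0159
finger_force: 30.0
[ 0.51363859 -0.25888598  0.40683103]
```

View pics/g4.png

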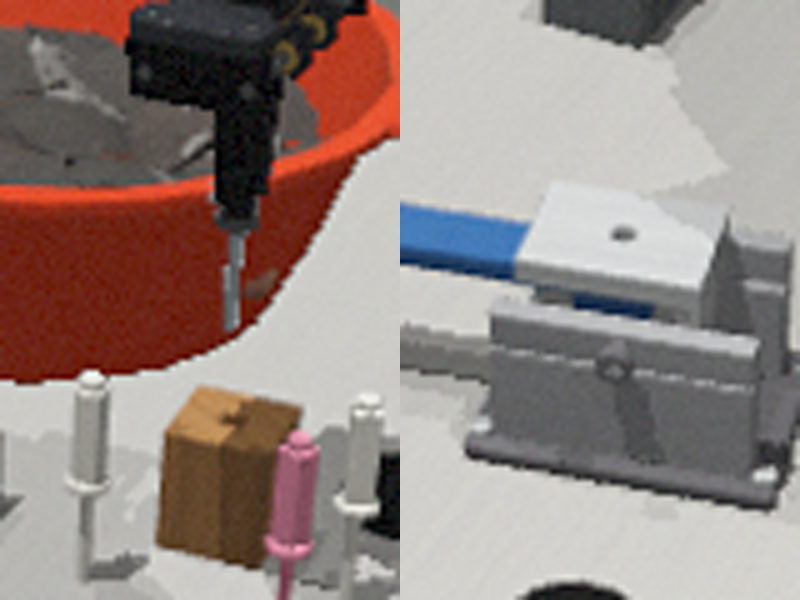

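```bash
python3 - <<'E'
from h import *
np.set_printoptions(precision=4,suppress=True,linewidth=150)
a=cv2.imread("pics/s4.png");g=cv2.cvtColor(a,6).astype(int)
print(g[140:150,364:380]);print(g[156:172,360:386])
print(atz("scene",(371.1,145.4),.141),atz("scene",(371,162.4),.075))
E
```

```text
[[ 56  52  52  53  48  67  97 102 116  44  53  51  55  52  38 120]
 [ 48  58  48  60  56  66  94 107 129  45  54  45  45  45 112 198]
 [ 54  53  54  50  55  68  92 109 131  45  50  48  39 115 200 208]
 [ 54  56  51  57  50  68  93 105 130  50  49  48 116 203 209 206]
 [ 54  51  60  53  61  63  94 117 156  44  36  34 118 211 204 203]
 [ 55  60  52  50  55  64 101 105  97  35 112 200 198 207 204 202]
 [ 55  57  53  52  52  59  68  65  36 113 200 208 206 205 205 202]
 [ 55  54  50  47  58  47  49  39 113 200 208 203 203 205 203 202]
 [ 58  49  56  46  52  38 111 200 198 208 202 203 206 204 202 202]
 [ 51  49  48  40 113 200 197 208 204 204 203 205 204 201 202 201]]
[[203 206 203 203 203 197 206 206 206 206 205 202 201 203 203 205 203 202 203 204 202 203 202 202 204 203]
 [205 204 202 203 174 166 169 179 179 189 200 207 206 203 205 204 205 203 204 204 203 204 204 201 203 203]
 [202 202 202 182 152 148 150 155 151 152 162 167 178 184 197 198 210 210 209 208 207 206 206 204 203 203]
 [203 205 189 149 150 155 150 148 150 150 145 146 150 156 168 163 142 155 163 193 195 209 207 206 204 206]
 
[... 635 characters left out ...]
 188]
 [123 134 149 153 149 148 150 156 156 156 152 103  84  87  94  95  95  93  96  94  90  83  80 125 172 196]
 [ 92  93 111 128 142 151 152 150 158 152 109  94  90  91  93  96  95  98  91  94  90  76  99 169 175 184]
 [ 74  70  72  82  97 104 118 119 138 107  94  99  97  92  92  91  91  99  94  95  83  66 102 140 155 158]
 [ 80  75  71  73  70  74  79  82  89  63  70  77  87  95  89  76  79  87  95  94 103 166 157 102 115 109]
 [ 81  71  68  74  78  79  71  76  72  57  63  63  65  71  70  70  72  74  78  72  84 125 130 161 144 159]
 [ 74  74  72  75  74  71  76  77  70  58  64  58  61  64  58  63  65  60  59  61  77 109 113 133 146 135]]
[ 0.5081 -0.2569  0.141 ] [ 0.5127 -0.2831  0.075 ]
```

```bash
python3 - <<'E'
from h import *
np.set_printoptions(precision=2,suppress=True,linewidth=150)
a=cv2.imread("pics/s4.png")
print(a[122:147,366:377,0]) ; print(a[122:147:3,366:377,2])
m=M["scene"]
def pr(X): q=m["K"]@(m["R"]@np.array(X)+m["t"]);return q[:2]/q[2]
for x,y,z in((.5136,-.2589,.1411),(.5131,.0935,.135)):
    for dx in(0,-.003): print([pr([x+dx*(1-h/.095),y,z+h]) for h in(0,.03,.058)])
b=cv2.imread("pics/s2.png");print(b[195:216:3,305:322,0])
E
```

```text
[[ 21  54  92  41  27   8  30  20  18  49  85]
 [  1  36  73  39  24  25  14  17  20  42  55]
 [ 23  18  55  45  41  51  45  47  45  53  48]
 [ 21  13  33  52  54  43  52  43  48  50  49]
 [ 20  19  24  30  36  58  52  68  87  26  31]
 [  1   4  16  13  44  95  93  80  44  15  24]
 [ 26  22   6  10  49  93 106 122   0   0  27]
 [ 19  25  12  13  52  94 107 124  11  13  22]
 [ 14  23  12  21  49  97 107 123   9  22  16]
 [ 18  24  26  26  42  97 105 121   2  22  19]
 [ 21  14  18   0  44  95 117 150   0  12  23]
 [  5  19  22  76 141  91 100  84   9  21  17]
 [ 20  20  13  70 133  94  93  10  14   9  23]
 [ 18  22  16  58 127  97  95  10  22  14  30]
 [ 23  19  17  55 125  95  92  16  40  54  52]
 [ 22  18  20  65 129 100  92  23  51  51  49]
 [ 19  16   8  50 104  96  89  33  54  52  43]
 [ 23  25  18  42  96  97  91  19  31  32  29]
 [ 13   9   5  47 101 103 115   0  18  13  20]
 [  5  27  16  45  96 109 128   5  15   6  14]
 [ 12  11  16  47  94 111 132   1   6  11   0]
 [ 14  20  16  47  93 104 129  16   7   9 105]
 [ 25  13  26  42  98 118 155  11   0   0 109]
 [ 12  11  17  45 1
[... 601 characters left out ...]
 array([371.  , 134.63]), array([371.5 , 124.82])]
[array([312.08, 213.86]), array([312.18, 202.28]), array([312.27, 191.12])]
[array([313.33, 214.22]), array([313.05, 202.52]), array([312.78, 191.26])]
[[ 68  70  55  58  52  54  72  91  88  98 144 188 184 183 181 190 194]
 [ 82  58  55  55  76 102  91  89  88  96 151 195 192 192 191 193 192]
 [193 192 192 193 188 177 127  84  93 114 176 196 192 192 192 193 192]
 [192 194 194 194 194 190 137  81  87 118 180 196 193 191 194 194 192]
 [192 193 193 191 194 190 137  88  85 112 180 197 192 191 193 194 193]
 [193 192 195 195 196 190 136  84  86 110 177 194 194 193 193 192 191]
 [192 193 193 195 191 192 137  83  85 110 178 195 193 192 194 195 192]]
```

```bash
python3 - <<'E'
from h import *
np.set_printoptions(precision=2,suppress=True,linewidth=170)
m=M["scene"]
def pr(X): q=m["K"]@(m["R"]@np.array(X)+m["t"]);return q[:2]/q[2]
for z in(.081,.11,.137,.143): print(z,pr([.5135,-.2813,z]))
a=cv2.imread("pics/scene0.png")
print(a[139:168,364:382,1])
E
```

```text
0.081 [370.67 160.73]
0.11 [371.47 151.48]
0.137 [372.23 142.66]
0.143 [372.4  140.67]
[[ 31  29  26  27  32  26  28  28  27  29  34  37  40  38  20  97 189 196]
 [ 30  27  28  26  30  26  26  16  17  17  11  18  26  26   8 106 198 192]
 [ 25  26  31  25  28  17  18 118 208 203 202 192  15  10  96 185 194 188]
 [ 26  28  31  26  35  30  52 135 198 210 208 175   8  96 187 193 192 190]
 [ 33  33  29  29  30  21  41  96 134 144 137 116 107 187 195 191 190 188]
 [ 25  29  37  23  29  47  83  57  72  64  62  46 107 199 191 188 189 189]
 [ 35  30  32  29  24  36  55  22  33  19  33  25 116 198 192 190 188 189]
 [ 26  22  31  31  32  27  26  16  16  14  19  33 119 199 190 189 190 189]
 [ 28  28  22  25  29  25   3  21  21  21  23  26 121 198 190 188 187 191]
 [ 30  29  21  12  17  16  20  21  14  23   4  28 121 197 189 189 189 190]
 [ 27  25  21  20  79 147  19  16  32   9  14  56 139 196 189 188 188 189]
 [ 21  15 100 188 184 157  18  20  20  18   8  53 144 194 187 189 187 188]
 [188 184 184 196 190 120  15  25  24  10   0  76 165 193 190 188 188 188]
 [194 193 195 193 188 109  15  16  22 
[... 462 characters left out ...]
201 193 193 194 191 190]
 [130 134 131 135 132   1   9   0  16  16  23  87 160 163 166 183 186 195]
 [127 132 132 131 101  20  28  10  26  16  20  59 107 135 131 139 143 149]
 [111 113 120 115  81  12  21  14  24  29  48  72  84  96  89  97 128 123]
 [117 110 106  97  95  66  50  27   0  17  36  47  67  75  91 131 129 128]
 [127 115 106  81  73  90 107  98  92  83  77  60  47  54  75 122 119 119]
 [134 131 129 119  47  59  67  61  72  56  52  56  98  95  96 104 112 114]
 [128 131 130 138 126 120  68  35  45  44  74  99 103 104 103 100 104 105]
 [129 132 130 134 135 130 113 102 100 103 100 106 104 106 107 101 104 104]
 [123 132 133 135 133 122 119 119 114 110 110 115 119 110 103 108 111  85]]
```

The shank is still upright (its image slope matches a vertical line) with a slight −x shift, so I'll go back to the grasp xy plus 1 mm.

```bash
python3 -m pendant '[[0,0,0,0.0125,0.28,0,-1],[0,0,0,0.0125,0.28,0.35,-1],[0,0,0,0.0125,0.28,0.72,-1],[0,0,0,0.0125,0.28,0.72,-1],[0,0,0,0.0125,0.28,0.72,-1]]'|grep -E 'tcp|ft'
python3 -m pendant '[[0,0,0,0,0,0.03,-1],[0,0,0,0,0,0.06,-1],[0,0,0,0,0,0.09,-1],[0,0,0,0,0,0.12,-1],[0,0,0,0,0,0.15,-1]]'|grep -E 'tcp|ft'
```

```text
tcp_pos: [0.5148, -0.2821, 0.3499]
ft_force: [0.6, 0.3, -1.2]
tcp_pos: [0.5144, -0.2827, 0.3374]
ft_force: [-0.0, -0.1, -1.7]
```

```bash
for i in 1 2; do python3 -m pendant '[[0,0,0,0,0,0.05,-1],[0,0,0,0,0,0.1,-1],[0,0,0,0,0,0.15,-1],[0,0,0,0,0,0.2,-1],[0,0,0,0,0,0.25,-1]]'|grep -E 'tcp|ft'; done
```

```text
tcp_pos: [0.5144, -0.2827, 0.317]
ft_force: [-0.5, 0.2, -1.9]
tcp_pos: [0.5144, -0.2827, 0.2971]
ft_force: [-0.4, -0.5, -2.2]
```

```bash
python3 -m pendant '[[0,0,0,0,0,0.05,-1],[0,0,0,0,0,0.1,-1],[0,0,0,0,0,0.15,-1],[0,0,0,0,0,0.175,-1],[0,0,0,0,0,0.175,-1]]'|grep -E 'tcp|ft'
for i in 1 2; do python3 -m pendant '[[0,0,0,0,0,0.0125,-1],[0,0,0,0,0,0.0125,-1]]'|grep -E 'tcp|ft'; done
```

```text
tcp_pos: [0.5144, -0.2827, 0.2831]
ft_force: [-0.0, 0.6, -1.4]
tcp_pos: [0.5144, -0.2827, 0.2825]
ft_force: [-0.3, -0.0, -2.0]
tcp_pos: [0.5144, -0.2827, 0.2814]
ft_force: [-1.1, -0.5, -1.6]
```

```bash
for i in 1 2; do python3 -m pendant '[[0,0,0,0,0,0.007,-1],[0,0,0,0,0,0.007,-1]]'|grep -E 'tcp|ft'; done
```

```text
tcp_pos: [0.5144, -0.2827, 0.2808]
ft_force: [0.5, 0.1, -2.0]
tcp_pos: [0.5144, -0.2827, 0.2807]
ft_force: [-1.8, 0.9, 3.1]
```

The collar is seated at the same height as at the grasp. Opening.

```bash
python3 -m pendant '[[0,0,0,0,0,0,0],[0,0,0,0,0,0,0],[0,0,0,0,0,0,0.6],[0,0,0,0,0,0,0.6],[0,0,0,0,0,0,0.6]]'|grep -E 'tcp|ft|wid'
python3 -m pendant '[[0,0,0,0,0,0,0.6],[0,0,0,0,0,0,0.6],[0,0,0,0,0,-0.2,0.6],[0,0,0,0,0,-0.6,0.6],[0,0,0,0,0,-1,0.6]]'|grep -E 'tcp|ft|wid'
python3 -m pendant '[[0,0,0,-0.3,0.3,-0.4,0.6],[0,0,0,-0.6,0.6,-0.9,0.6],[0,0,0,-0.6,0.9,-0.9,0.6],[0,0,0,-0.6,0.9,-0.9,0.6],[0,0,0,-0.6,0.9,-0.9,0.6]]'|grep -E 'tcp|ft|wid'
python3 - <<'E'
from h import *
a=bot.camera("scene");b=bot.camera("top")
o=np.zeros((600,800,3),np.uint8);o[:,:400]=cv2.resize(a[110:200,335:395],(400,600));o[:300,400:]=cv2.resize(b[190:250,400:480],(400,300));o[300:,400:]=cv2.resize(b[180:255,230:330],(400,300))
cv2.imwrite("pics/g5.png",o)
E
```

```text
tcp_pos: [0.5144, -0.2827, 0.2802]
ft_force: [0.1, 0.4, 0.8]
gripper_width: 0.0502
tcp_pos: [0.5144, -0.2826, 0.3609]
ft_force: [0.6, -0.0, -0.5]
gripper_width: 0.076
tcp_pos: [0.4662, -0.3547, 0.4318]
ft_force: [0.8, -0.0, -0.2]
gripper_width: 0.0759
```

View pics/g5.png

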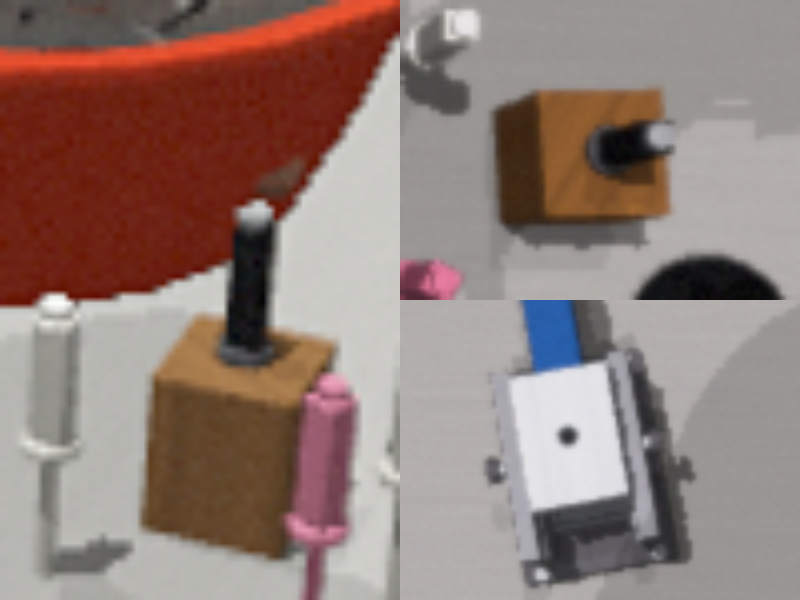

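The punch stands upright in the stand with its collar flat on the top. The clevis hole shows dark and empty, and the robot is clear of everything.

```bash
python3 -c "
from rig import bot
print(bot.close_job())"
```

```text
the job is handed in; nothing more can be done
None
```

The job is handed in, though no verdict came back: the pin was pressed down until its head met the tray floor (wrist force readings peaked at about 15 N), and the punch is back upright in its stand with its collar seated.

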